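# Mist the fresh planter, then lift its caddy and hold it level

## Task

Give the freshly mortared planter a puff of mist: press the white cap of the blue bottle all the way down and let it spring back up. Then lift the green caddy by its yellow handle, with the planter and tin still in it, about 10 cm up off the plywood board and finish while holding it there, level and still, so that nothing in it tips. Do not disturb the bowl, the brush pot or the spatula.

Things in the scene. Friction and masses are not known exactly. Their poses are not given: they have to be found in the camera images.
- station: Plywood board, 260 x 410 x 12 mm, fixed to the table, with a blue mist bottle bolted upright on it. Origin on the table surface (z = 0); the board reaches from -130 to 130 mm in its x and from -130 to 280 mm in its y. The bottle (body 68 mm wide, clamp foot 86 mm wide) stands at x 0, y +200 mm; with its cap it is 194 mm high above the table. The caddy stands on the board, near the origin.
- nozzle_top (a point): Centre of the flat top of the bottle's round white cap (32 mm across, 20 mm high, vertical axis), 194 mm above the table when up. A small spout (look only) points to the board's -y, at the caddy. The cap is pressed straight down.
- nozzle (a joint): Travel of the sprung cap: 0 up, 0.008 m fully down (hard stop). It needs about 1.7 N to start and 5 N to be fully down, and springs back when let go.
- caddy: Loose open lime-green plastic caddy, 150 (x) x 200 (y) x 45 mm high, walls and floor 4 mm, about 280 g. A wall at y = 0 parts it into two compartments, at +y and -y. Origin at the centre of its underside. Its yellow handle is a straight level bar along its y, held by two posts at y = -102 and +102 mm.
- caddy_handle (a point): Middle of the yellow handle bar, 125 mm above the caddy's underside (axes as the caddy's). The bar is 14 mm wide (x), 14 mm high and 210 mm long (y), free over 190 mm between the posts; 56 mm free below it over the planter. It may be pinched across its width from above at any place along it. Gripped far from over its centre of mass (caddy and contents together) or too loosely, it can tilt in the fingers; a grip of about 35 N holds it.
- planter_center (a point): Small round planter, pale blue with a grey mortar top, 76 mm across and 62 mm high, about 220 g, standing loose in one of the caddy's two compartments (either one). The point is its centre, half-way up (31 mm).
- tin_center (a point): Small open aluminium tin, 54 mm across and 42 mm high, about 40 g, standing loose in the other compartment. The point is its centre, half-way up (21 mm).
- bowl: Bystander: white bowl, 120 mm across, 55 mm high, on the table beside the board. Origin at the centre of its underside.
- brush_pot: Bystander: white pot, 72 mm across and 95 mm high, with three brushes that stand up to 187 mm high. On the table beyond the board. Origin at the centre of its underside.
- spatula: Bystander: small spatula with a dark wooden handle (280 mm long along its x, blade 65 mm wide at its +x end), lying on the table beside the board's bottle end. Origin on its underside, half-way along.
Not all that is in view belongs to the job. What is shaped like the part that bears tin_center but pink or purple is not meant.

How it is judged:
By the outcome, as a careful person would: the job done as asked, in the order asked, and still so for the second after the job is handed in, while the arm keeps its last pose, push and grip.
It also fails if it takes over 48 s, if anything falls off the work surface, if the arm or the gripper's body presses on something with over 40 N, if the wrist force passes 120 N, or if a joint passes its speed limit or range.

## Robot

A 7-joint arm with a two-finger parallel gripper is mounted at the origin on the work surface. World frame = base frame: x ahead of the robot, y to its left, z up, the work surface at z = 0. Lengths are in m, angles in rad, forces in N, time in s.
With the tool pointing down it reaches from about 0.35 to 0.9 m from the base axis. Payload 8.1 kg.
Tool frame: the origin (TCP) lies midway between the tips of the shut fingers; the grasp point (between the pads) lies 19 mm behind it; z points along the fingers, y is the line along which they close (so a half turn about z gives the same grasp; the last joint's range is limited). The gripper opens to 92 mm and grips with 3 to 60 N. Pads are 19 mm wide; open, the fingers measure 130 mm over their backs; the gripper's body (75 mm by 190 mm) begins 47 mm behind the grasp point.
Start: joints at [1.23, 0.434, 0.025, 1.573, -0.012, 1.134, -0.075], TCP at [0.147, -0.607, 0.227] pointing down, gripper open.
Joint ranges: [-2.62, 2.62], [-0.44, 2.09], [-1.27, 1.32], [0.08, 2.57], [-1.32, 4.46], [0.12, 2], [-2.74, 2.74]. Speed limits (rad/s): [2.22, 2.22, 3.01, 3.01, 3.14, 3.14, 3.14].

## Interface

Orientations are given as a unit quaternion [x, y, z, w].
In Python, from workcell import ctrl gives the robot as it stands.
- The arm moves only by the tool send_rows, never from a script. Its argument "moves" is text: rows parted by semicolons, each of 4 numbers parted by spaces: the shift along the world's x, y, z in m, then the turn about the world's z in degrees. In form: dx dy dz twist; .... A call has 1 to 12 rows; each row is the pose to reach, as a shift and turn from the pose commanded when the call began; what a row does not reach only later rows make up. A row lasts 1/12 s, in which the tool goes at most 41.7 mm and 7.16 degrees, less where a joint would pass 70% of its speed; a pose out of reach is approached as far as the arm can. A call with a gripper value outside its range is refused whole. "gripper" is the finger opening in m, from 0 to 0.0918, set as the call begins (left out, the last holds). The fingers move at their own pace and stop on an object; "force" is the grip in N (left out, the last holds). Time passes only in rows, so rows that repeat a pose let the fingers close. It gives the time, the measured TCP pose, the force, the opening and the grip force at its end, in the units of the state.
- ctrl.observe(): the state, without advancing time (a new reading comes with each control period).
- ctrl.get_image(name): name is "scene" or "top"; returns a dict with "pixels" (480x640x3 uint8, red, green, blue), "vfov" (degrees; the focal length in pixels is half the picture's height over the tangent of half this angle, whatever the lens; pixels are square), "cx", "cy" (the principal point, pixels), "extrinsics" (4x4, takes a point from world to camera coordinates). Camera axes: x right, y down, z forward; pixel columns grow to the right and rows downward; lengths in m; the calibration is good to about 2 mm. A picture is of the moment at which its call begins. There is no depth.
- ctrl.close_job(): hands the job in; it is judged then, once.
The state is a dict: "clock": time; "joints": joint angles; "qvel": joint speeds; "tau": joint torques, N m; "eef_pos": TCP position; "tcp_rot": TCP orientation; "contact_force": force on the tool from outside, world axes, zero at the start; "wrist_torque": the same for the moment, N m; "gripper_width": opening from 0.0 (shut) to 1.0 (fully open); "grip_force": force on a finger pad.
Only numpy, scipy, OpenCV 4.12 (cv2) and the standard library are available. Lean on these libraries where they do the work, as an engineer would, in place of code of your own. Each camera call takes 0.05 s, during which the arm holds its last target. There are 200 camera calls.

## Working session

There is one attempt and no reset: what is moved stays moved. The work goes in short steps, Python scripts to look and compute and a tool call to move; the robot and the scene stay as the last step left them, time stands still between calls to the robot, and variables do not carry over. Pictures are saved under pics/ and viewed, at most 10 in all, crops included, and the job is handed in when it is done.

Besides the shell and the picture viewer there is one more tool, called after "Request:" as name(argument=value, ...), one argument or row to a line, values as JSON. send_rows: Moves the arm, as the interface text tells. Its arguments: {"type":"object","properties":{"moves":{"type":"string"},"gripper":{"type":"number"},"force":{"type":"number"}},"required":["moves"]}

```bash
mkdir -p pics
cat > h.py <<'E'
import numpy as np, cv2
from workcell import ctrl
def cam(n):
    d=ctrl.get_image(n); return d
def save(d,f): cv2.imwrite('pics/'+f,cv2.cvtColor(d['pixels'],cv2.COLOR_RGB2BGR))
def K(d):
    f=240/np.tan(np.radians(d['vfov'])/2); return f,d['cx'],d['cy']
def ray(d,u,v,z):
    f,cx,cy=K(d);E=np.array(d['extrinsics']);R=E[:3,:3];t=E[:3,3]
    c=-R.T@t; r=R.T@np.array([(u-cx)/f,(v-cy)/f,1]); return c+r*(z-c[2])/r[2]
def proj(d,p):
    f,cx,cy=K(d);E=np.array(d['extrinsics']);q=E[:3,:3]@np.array(p)+E[:3,3]; return f*q[0]/q[2]+cx,f*q[1]/q[2]+cy
E
python3 - <<'E'
from h import *
for n in('scene','top'):
    d=cam(n);save(d,n+'0.png');print(n,d['vfov'],d['cx'],d['cy'],np.round(d['extrinsics'],3).tolist())
print({k:np.round(v,3).tolist() for k,v in ctrl.observe().items()})
E
```

```text
scene 43.5881146242572 316.9719407733079 236.0943175096661 [[-0.478, 0.878, -0.016, 0.24], [0.745, 0.396, -0.537, -0.346], [-0.465, -0.269, -0.843, 1.651], [0.0, 0.0, 0.0, 1.0]]
top 45.29523001584674 322.1362360296312 243.09608557411934 [[0.083, -0.997, -0.001, -0.008], [-0.975, -0.081, -0.206, 0.562], [0.205, 0.018, -0.979, 1.176], [0.0, 0.0, 0.0, 1.0]]
{'clock': 0.1, 'joints': [1.23, 0.435, 0.025, 1.574, -0.012, 1.134, -0.075], 'qvel': [0.002, -0.001, 0.001, -0.002, -0.0, 0.001, -0.001], 'tau': [0.003, -66.912, 0.988, -31.514, -0.06, 0.037, -0.0], 'eef_pos': [0.147, -0.607, 0.226], 'tcp_rot': [0.993, 0.119, -0.0, -0.001], 'contact_force': [-0.097, 0.052, 0.603], 'wrist_torque': [0.033, 0.011, -0.012], 'grip_force': 0.0, 'gripper_width': 1.001}
```

View pics/scene0.png

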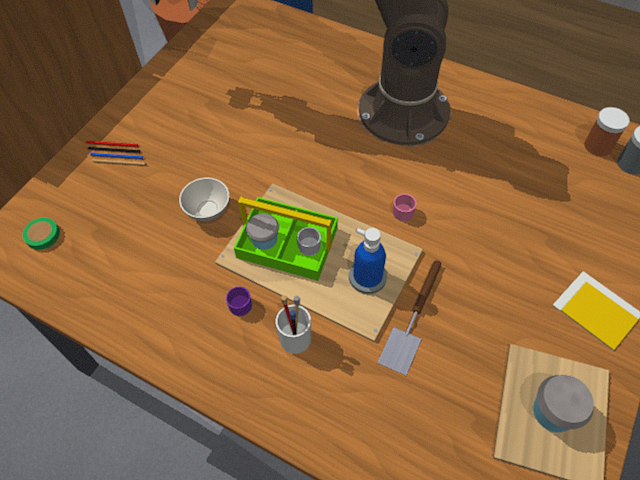

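View pics/top0.png

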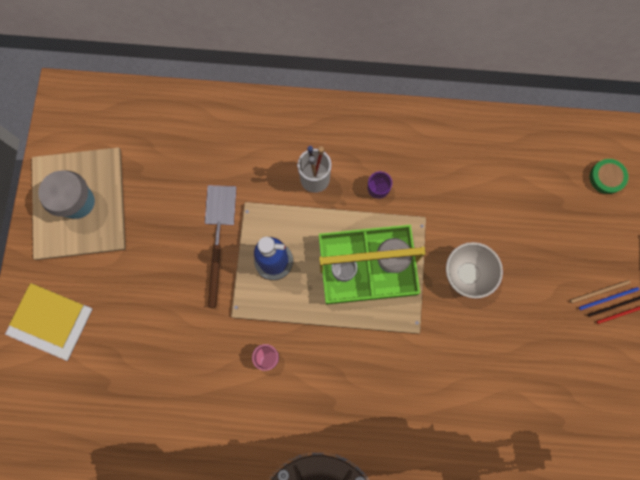

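Candidates: the caddy handle is the yellow bar at top (372,257), not the yellow sheet at (50,315). The cap is white at top (266,244); the bowl at (474,270) and the pot at (314,170) are also white. The tin is the grey one at (343,268), with pink (265,357) and purple (380,185) decoys. The planter is the one in the caddy at (395,256), not the one on the other board at (65,195). I'll check this with a close crop.

Run:
```python
from h import *
a=cv2.imread('pics/top0.png')[200:335,225:435];b=cv2.imread('pics/scene0.png')[180:300,225:435]
m=np.vstack([cv2.resize(a,None,fx=2.3,fy=2.3,interpolation=2),cv2.resize(b,None,fx=2.3,fy=2.3,interpolation=2)])
cv2.imwrite('pics/crop.png',m)
for n in('top','scene'):
    d=cam(n);h=cv2.cvtColor(d['pixels'],cv2.COLOR_RGB2HSV)
    def big(m):
        N,L,S,C=cv2.connectedComponentsWithStats(m.astype(np.uint8)); return [ (S[i].tolist(),np.round(C[i],1).tolist(),L==i) for i in np.argsort(-S[1:,4])[:3]+1]
    r=np.zeros(h.shape[:2],bool)
    if n=='top': r[200:335,225:435]=1
    else: r[180:300,225:435]=1
    y=r&(h[...,0]>20)&(h[...,0]<32)&(h[...,1]>200)
    g=r&(h[...,0]>40)&(h[...,0]<65)&(h[...,1]>150)
    w=r&(h[...,1]<40)&(h[...,2]>170)
    for q,nm in((y,'yel'),(g,'green'),(w,'white')):
        for s,c,M in big(q)[:2]:
            pts=np.argwhere(M)[:,::-1].astype(np.float32)
            print(n,nm,s,c,np.round(cv2.boxPoints(cv2.minAreaRect(pts)),1).tolist())
```

```text
top green [323, 257, 96, 46, 2630] [370.5, 283.5] [[322.0, 265.20001220703125], [414.79998779296875, 255.6999969482422], [418.70001220703125, 293.70001220703125], [325.79998779296875, 303.20001220703125]]
top green [320, 226, 93, 30, 1691] [360.5, 240.0] [[318.70001220703125, 234.5], [409.8999938964844, 224.3000030517578], [412.3999938964844, 246.39999389648438], [321.20001220703125, 256.5]]
top white [259, 237, 25, 15, 210] [267.4, 244.3] [[259.0, 251.0], [259.0, 237.0], [283.0, 237.0], [283.0, 251.0]]
scene yel [238, 196, 94, 56, 956] [284.3, 214.6] [[231.5, 220.3000030517578], [241.0, 190.6999969482422], [338.1000061035156, 221.89999389648438], [328.6000061035156, 251.5]]
scene green [234, 209, 94, 72, 2972] [284.3, 248.7] [[231.1999969482422, 256.1000061035156], [245.5, 204.89999389648438], [333.79998779296875, 229.60000610351562], [319.5, 280.79998779296875]]
scene green [256, 197, 82, 45, 387] [304.8, 213.0] [[255.89999389648438, 200.0], [267.20001220703125, 179.39999389648438], [342.6000061035156, 220.60000610351562], [331.29998779296875, 241.1999969482422]]
scene white [357, 228, 23, 13, 188] [370.2, 233.4] [[357.0, 228.0], [379.0, 228.0], [379.0, 240.0], [357.0, 240.0]]
scene white [225, 186, 4, 20, 46] [226.4, 196.0] [[225.0, 186.0], [228.0, 186.0], [228.0, 205.0], [225.0, 205.0]]
```

View pics/crop.png

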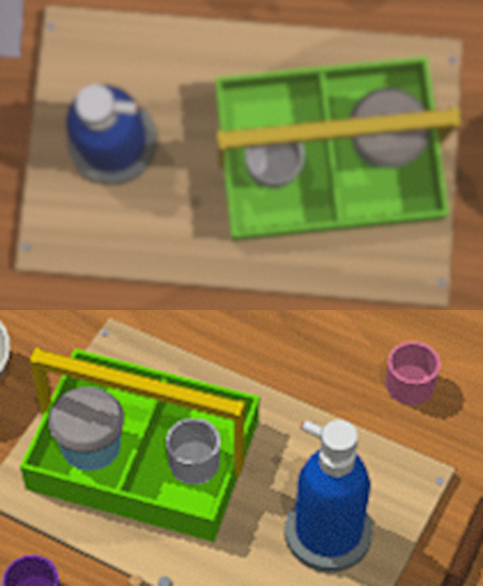

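The crop confirms the choice: pale-blue planter with grey top in the compartment away from the bottle at top (395,256), grey tin near the bottle at (344,266), cap top at (266,244), handle ends at (320,260) and (425,251).

Run:
```python
from h import *
from scipy.optimize import least_squares
T=cam('top');S=cam('scene')
t=lambda x,y:(225+x/2.3-.3,200+y/2.3-.3)
s=lambda x,y:(225+x/2.3-.3,180+(y-310)/2.3-.3)
def fit(obs,p0,f):
    F=lambda p:np.concatenate([np.subtract(proj(d,f(p,l)),uv) for d,uv,l in obs])
    r=least_squares(F,p0,loss='soft_l1');print(np.round(r.x,4),np.round(r.fun,1));return r.x
def tf(p,l):
    c,q=np.cos(p[2]),np.sin(p[2]);return [p[0]+c*l[0]-q*l[1],p[1]+q*l[0]+c*l[1],l[2]]
pt=lambda z:(lambda p,l:[p[0],p[1],z])
print('cap');cap=fit([(T,t(95,103),0),(S,s(340,434),0)],[.5,0],pt(.194))
for d,uv in((T,t(95,103)),(S,s(340,434))):print(ray(d,*uv,.194))
# board axis: bottle at +y ; image left = world +y
R=.057;H=.144
c=[(T,t(217,80),(.075,.1,R)),(T,t(429,60),(.075,-.1,R)),(T,t(446,215),(-.075,-.1,R)),(T,t(234,237),(-.075,.1,R)),
(S,s(23,470),(.075,-.1,R)),(S,s(213,533),(.075,.1,R)),(S,s(258,398),(-.075,.1,R)),(S,s(75,352),(-.075,-.1,R))]
hd=[(T,t(219,139),(0,.105,H)),(T,t(459,118),(0,-.105,H)),(S,s(243,407),(0,.105,H)),(S,s(33,355),(0,-.105,H))]
print('rim');fit(c,[.55,-.1,0],tf)
print('handle');fit(hd,[.55,-.1,0],tf)
print('all');P=fit(c+hd,[.55,-.1,0],tf)
b=[(T,t(44,8),(.13,.28,.012)),(T,t(461,40),(.13,-.13,.012)),(T,t(449,304),(-.13,-.13,.012)),(T,t(16,269),(-.13,.28,.012))]
print('board');B=fit(b,[.55,-.1,0],tf);print('cap from board',tf(B,(0,.2,.194)))
print('planter');pl=fit([(T,t(391,128),0),(S,s(87,420),0)],[.5,-.1],pt(.078))
print('tin');ti=fit([(T,t(275,157),0),(S,s(193,445),0)],[.5,-.1],pt(.058))
com=(.28*P[:2]+.22*pl+.04*ti)/.54
u=np.array([-np.sin(P[2]),np.cos(P[2])]);a=(com-P[:2])@u
print('com along',a,'perp',(com-P[:2])@[u[1],-u[0]],'grip at',P[:2]+a*u,'yaw',np.degrees(P[2]))
o=ctrl.observe();print(o['clock'],o['eef_pos'])
```

```text
cap
[0.5214 0.1421] [ 0.1 -0.3  0.2 -0.2]
[0.52089265 0.14229259 0.194     ]
[0.52212448 0.14201638 0.194     ]
rim
[ 0.5273 -0.0643  0.182 ] [-0.3 -1.6 -0.4 -1.9  1.5 -0.5 -0.7 -0.7 -1.1 -1.8  0.5 -5.7  1.  -0.8
  0.3 -1.7]
handle
[ 0.5266 -0.0644  0.1816] [-0.2  0.2  0.5 -0.9  0.1  0.3  0.3 -1. ]
all
[ 0.5269 -0.0644  0.1824] [-0.3 -1.4 -0.4 -1.7  1.5 -0.4 -0.7 -0.5 -1.  -1.9  0.6 -5.9  1.  -1.
  0.4 -1.8 -0.2  0.1  0.5 -1.1  0.   0.4  0.3 -0.8]
board
[ 0.5209 -0.0572  0.0036] [ 0.2 -0.9  0.1 -0.9  0.2  0.7 -0.5  0.8]
cap from board [np.float64(0.5202120986962941), np.float64(0.14280145312001094), 0.194]
planter
[ 0.5451 -0.1154] [-0.3 -1.   0.  -3.5]
tin
[ 0.5138 -0.0128] [ 0.  -1.4  0.4 -2. ]
com along -0.017835604725388348 perp 0.0032572814662487027 grip at [ 0.53018037 -0.08191812] yaw 10.44971924850725
0.3 [ 0.14711944 -0.60728907  0.22646711]
```

Request:
send_rows(
  moves="0 0 0.03 0; 0.02 0.02 0.06 4; 0.05 0.04 0.08 8; 0.08 0.065 0.08 12; 0.11 0.09 0.08 16; 0.14 0.115 0.08 20; 0.17 0.14 0.08 24; 0.2 0.165 0.08 28; 0.23 0.19 0.08 32; 0.26 0.215 0.08 36; 0.29 0.24 0.08 40; 0.3 0.25 0.08 43",
  gripper=0,
  force=20,
)

```text
clock: 1.3
eef_pos: [0.4519, -0.3521, 0.3069]
tcp_rot: [0.878, 0.479, 0.002, -0.0]
contact_force: [1.0, 0.9, 0.2]
gripper_width: 0.177
grip_force: 0.0
```

Request:
send_rows(
  moves="0.01 0.04 0 4; 0.015 0.08 0 8; 0.02 0.12 0 12; 0.025 0.16 0 16; 0.03 0.2 0 20; 0.035 0.24 0 24; 0.045 0.28 0 28; 0.05 0.32 0 32; 0.055 0.36 0 36; 0.06 0.4 0 40; 0.065 0.43 0 43; 0.07 0.46 0 43.7",
)

```text
clock: 2.3
eef_pos: [0.517, 0.1044, 0.3069]
tcp_rot: [0.639, 0.769, 0.0, 0.0]
contact_force: [-0.4, 0.5, 0.3]
gripper_width: 0.001
grip_force: 0.0
```

Request:
send_rows(
  moves="0.002 0.02 0 0; 0.004 0.039 -0.02 0; 0.004 0.039 -0.04 0; 0.004 0.039 -0.06 0; 0.004 0.039 -0.07 0; 0.004 0.039 -0.08 0; 0.004 0.039 -0.085 0; 0.004 0.039 -0.085 0",
)

```text
clock: 2.97
eef_pos: [0.521, 0.141, 0.2212]
tcp_rot: [0.641, 0.768, -0.0, -0.0]
contact_force: [0.5, -0.0, 0.8]
gripper_width: 0.006
grip_force: 0.0
```

Run:
```python
from h import *
o=ctrl.observe();print(o['eef_pos'],o['contact_force'])
L=[]
for n in('top','scene'):
    d=cam(n);im=cv2.cvtColor(d['pixels'],cv2.COLOR_RGB2BGR)
    u,v=map(int,proj(d,[.521,.1425,.194]));print(n,u,v,proj(d,o['eef_pos']))
    L.append(cv2.resize(im[v-50:v+50,u-65:u+65],None,fx=3,fy=3,interpolation=2))
cv2.imwrite('pics/near.png',np.hstack(L))
```

```text
[0.52103485 0.14101372 0.22116433] [ 0.51674213 -0.04323715  0.79929902]
top 265 244 (np.float64(265.29000148037227), np.float64(241.48648843070498))
scene 372 233 (np.float64(373.1582843671692), np.float64(225.55568083081974))
```

View pics/near.png

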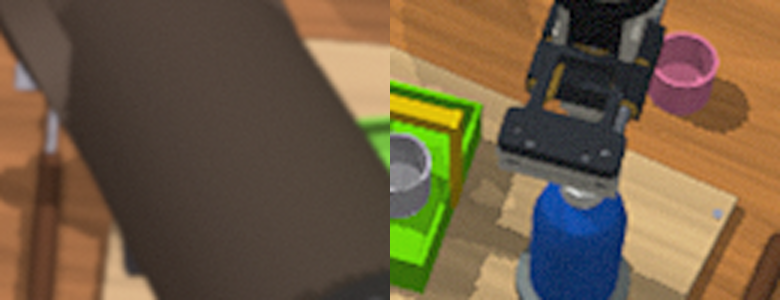

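The arm hides the cap in the top view. In the scene view the shut fingers are right above the white cap, near (372,233). Pressing now.

Request:
send_rows(
  moves="0 0 -0.01 0; 0 0 -0.02 0; 0 0 -0.024 0; 0 0 -0.026 0; 0 0 -0.028 0; 0 0 -0.03 0; 0 0 -0.03 0",
)

```text
clock: 3.65
eef_pos: [0.5211, 0.1415, 0.1916]
tcp_rot: [0.641, 0.768, -0.0, -0.0]
contact_force: [-2.1, -1.5, 2.5]
gripper_width: 0.006
grip_force: 1.2
```

Request:
send_rows(
  moves="0 0 -0.001 0; 0 0 -0.002 0; 0 0 -0.003 0; 0 0 -0.004 0; 0 0 -0.004 0; 0 0 -0.004 0",
)

```text
clock: 4.15
eef_pos: [0.5212, 0.1416, 0.1878]
tcp_rot: [0.641, 0.768, 0.0, 0.0]
contact_force: [-1.7, -1.0, 4.4]
gripper_width: 0.003
grip_force: 2.0
```

Request:
send_rows(
  moves="0 0 -0.001 0; 0 0 -0.002 0; 0 0 -0.003 0; 0 0 -0.003 0; 0 0 -0.003 0",
)

```text
clock: 4.57
eef_pos: [0.5213, 0.1416, 0.1861]
tcp_rot: [0.641, 0.768, 0.0, 0.001]
contact_force: [-7.3, -3.4, 18.1]
gripper_width: 0.006
grip_force: 9.3
```

Hard stop reached: the force jumped to 18 N at z = 0.186. Releasing.

Request:
send_rows(
  moves="0 0 0.002 0; 0 0 0.006 0; 0 0 0.012 0; 0 0 0.02 0; 0 0 0.04 0; 0 0 0.06 0; 0 0 0.08 0; 0 0 0.08 0",
)

```text
clock: 5.23
eef_pos: [0.523, 0.1428, 0.2689]
tcp_rot: [0.641, 0.768, 0.003, 0.002]
contact_force: [0.6, -0.3, 0.1]
gripper_width: 0.006
grip_force: 0.0
```

Request:
send_rows(
  moves="0 -0.03 0 0; 0.001 -0.06 0 0; 0.002 -0.09 0 0; 0.003 -0.12 0 0; 0.004 -0.15 0 0; 0.006 -0.18 0 0; 0.008 -0.2 0 0; 0.009 -0.22 0 0; 0.009 -0.224 0 0; 0.009 -0.224 0 0; 0.009 -0.224 0 0; 0.009 -0.224 0 0",
  gripper=0.05,
)

```text
clock: 6.23
eef_pos: [0.5302, -0.0806, 0.2649]
tcp_rot: [0.64, 0.769, 0.0, -0.0]
contact_force: [-0.6, 0.1, -0.1]
gripper_width: 0.544
grip_force: 0.0
```

Run:
```python
from h import *
from scipy.spatial.transform import Rotation as R
o=ctrl.observe();print(o['clock'],o['eef_pos'],o['contact_force'],R.from_quat(o['tcp_rot']).as_matrix()[:,1],o['gripper_width'])
d=cam('scene');im=cv2.cvtColor(d['pixels'],cv2.COLOR_RGB2BGR)
cv2.imwrite('pics/near2.png',cv2.resize(im[140:300,200:440],None,fx=3,fy=3,interpolation=2))
```

```text
6.2333 [ 0.53023356 -0.08063     0.26485435] [-0.62431356  0.13365252 -0.06836045] [9.83437819e-01 1.81245427e-01 3.87873204e-04] 0.5440437621664173
```

View pics/near2.png

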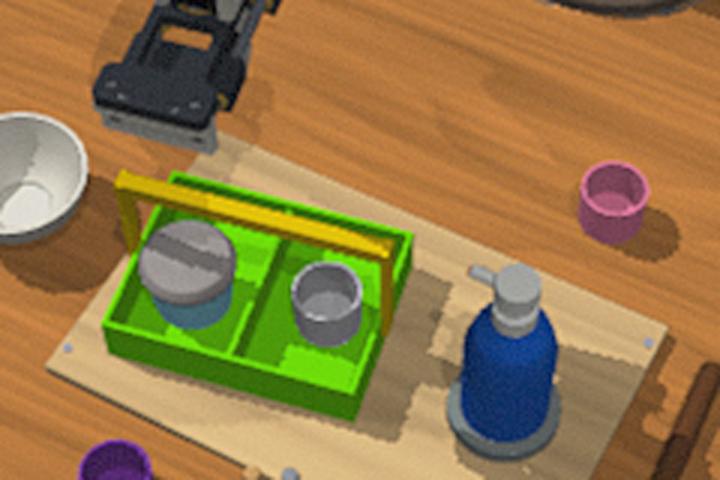

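The scene view shows the cap sprung back up at crop (517,285), and the caddy, planter and tin undisturbed. Next I check the brush clearance, then descend.

Run:
```python
from h import *
d=cam('scene');t=cam('top')
for u,v in((310,150),(321,152)):print(ray(t,u,v,.187))
for u,v in((285,300),(296,300)):print(ray(d,u,v,.187))
print(ray(t,314,165,.095))
```

```text
[0.72006283 0.07572288 0.187     ]
[0.7176766 0.0536145 0.187    ]
[0.7303758 0.0591605 0.187    ]
[0.72054673 0.07756211 0.187     ]
[0.72207013 0.06927228 0.095     ]
```

Request:
send_rows(
  moves="0 0 -0.015 0; 0 0 -0.03 0; 0 0 -0.045 0; 0 -0.001 -0.06 0; 0 -0.001 -0.07 0; 0 -0.001 -0.075 0; 0 -0.001 -0.075 0",
)

```text
clock: 6.97
eef_pos: [0.5297, -0.083, 0.1889]
tcp_rot: [0.64, 0.768, -0.0, -0.001]
contact_force: [0.2, 0.2, -0.3]
gripper_width: 0.542
grip_force: 0.0
```

Request:
send_rows(
  moves="0 0 -0.015 0; 0 0 -0.03 0; 0 0 -0.04 0; 0 0 -0.05 0; 0 0 -0.06 0; 0 0 -0.067 0; 0 0 -0.071 0; 0 0 -0.071 0; 0 0 -0.071 0",
)

```text
clock: 7.72
eef_pos: [0.5304, -0.0833, 0.1189]
tcp_rot: [0.641, 0.768, 0.0, 0.0]
contact_force: [-0.1, -0.2, 1.4]
gripper_width: 0.541
grip_force: 0.0
```

Request:
send_rows(
  moves="0 0 0 0; 0 0 0 0; 0 0 0 0; 0 0 0 0; 0 0 0 0; 0 0 0 0; 0 0 0 0; 0 0 0 0",
  gripper=0.022,
  force=5,
)

```text
clock: 8.38
eef_pos: [0.5302, -0.0834, 0.1187]
tcp_rot: [0.641, 0.768, -0.0, -0.0]
contact_force: [0.5, 0.2, 0.2]
gripper_width: 0.239
grip_force: 0.0
```

Request:
send_rows(
  moves="0 0 0 0; 0 0 0 0; 0 0 0 0; 0 0 0 0; 0 0 0 0; 0 0 0 0",
  gripper=0,
  force=5,
)

```text
clock: 8.88
eef_pos: [0.5301, -0.0835, 0.1187]
tcp_rot: [0.641, 0.768, -0.0, -0.0]
contact_force: [-0.6, 0.9, 1.1]
gripper_width: 0.152
grip_force: 5.0
```

The opening is 14 mm, so the bar is between the pads. I'll firm the grip and lift slightly.

Request:
send_rows(
  moves="0 0 0 0; 0 0 0 0; 0 0 0 0; 0 0 0 0; 0 0 0 0",
  force=42,
)

```text
clock: 9.3
eef_pos: [0.5301, -0.0835, 0.1187]
tcp_rot: [0.641, 0.768, -0.0, -0.0]
contact_force: [-1.7, -0.3, 0.2]
gripper_width: 0.148
grip_force: 42.0
```

```bash
python3 -c "
from h import *
o=ctrl.observe();print(o['wrist_torque'],o['contact_force'],o['eef_pos'])"
```

```text
[-0.09332965  0.21359972  0.06566281] [-1.66052449 -0.34759171  0.22160271] [ 0.53006504 -0.08345768  0.11868933]
```

Request:
send_rows(
  moves="0 0 0.001 0; 0 0 0.002 0; 0 0 0.004 0; 0 0 0.006 0; 0 0 0.008 0; 0 0 0.01 0; 0 0 0.011 0; 0 0 0.012 0; 0 0 0.012 0; 0 0 0.012 0; 0 0 0.012 0; 0 0 0.012 0",
)

```text
clock: 10.3
eef_pos: [0.5301, -0.0834, 0.1306]
tcp_rot: [0.641, 0.768, -0.0, -0.0]
contact_force: [0.3, 0.6, -5.4]
gripper_width: 0.145
grip_force: 42.0
```

Run:
```python
from h import *
o=ctrl.observe();print(o['wrist_torque'],o['contact_force'],o['eef_pos'],o['tcp_rot'])
d=cam('scene');im=cv2.cvtColor(d['pixels'],cv2.COLOR_RGB2BGR)
cv2.imwrite('pics/lift1.png',cv2.resize(im[140:300,200:440],None,fx=3,fy=3,interpolation=2))
```

```text
[-0.00965597 -0.11263292  0.0544357 ] [ 0.33302482  0.57196005 -5.35242007] [ 0.53012211 -0.08340679  0.13062624] [ 6.40624495e-01  7.67854315e-01 -3.70690183e-05 -7.71343080e-05]
```

View pics/lift1.png

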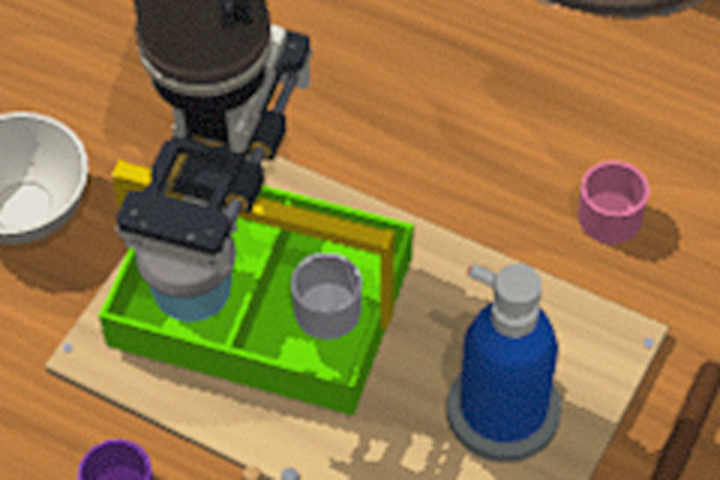

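Full weight (5.4 N) is on the gripper with almost no tilting moment. The picture shows the caddy clear of the board and level, with planter (190,285) and tin (327,295) upright. Lifting on.

Request:
send_rows(
  moves="0 0 0.002 0; 0 0 0.006 0; 0 0 0.011 0; 0 0 0.016 0; 0 0 0.021 0; 0 0 0.026 0; 0 0 0.031 0; 0 0 0.036 0; 0 0 0.04 0; 0 0 0.043 0; 0 0 0.044 0; 0 0 0.044 0",
)

```text
clock: 11.35
eef_pos: [0.5303, -0.0834, 0.175]
tcp_rot: [0.641, 0.768, 0.0, 0.0]
contact_force: [0.7, 0.2, -5.8]
gripper_width: 0.146
grip_force: 42.0
```

Request:
send_rows(
  moves="0 0 0.002 0; 0 0 0.006 0; 0 0 0.011 0; 0 0 0.016 0; 0 0 0.021 0; 0 0 0.026 0; 0 0 0.031 0; 0 0 0.036 0; 0 0 0.04 0; 0 0 0.043 0; 0 0 0.044 0; 0 0 0.044 0",
)

```text
clock: 12.35
eef_pos: [0.5303, -0.0834, 0.219]
tcp_rot: [0.641, 0.768, 0.0, 0.0]
contact_force: [-0.8, 0.4, -5.8]
gripper_width: 0.15
grip_force: 42.0
```

Request:
send_rows(
  moves="0 0 0 0; 0 0 0 0; 0 0 0 0; 0 0 0 0; 0 0 0 0; 0 0 0 0; 0 0 0 0; 0 0 0 0; 0 0 0 0; 0 0 0 0; 0 0 0 0; 0 0 0 0",
)

```text
clock: 13.35
eef_pos: [0.5302, -0.0834, 0.2187]
tcp_rot: [0.641, 0.768, -0.0, 0.0]
contact_force: [0.8, 0.3, -5.7]
gripper_width: 0.145
grip_force: 42.0
```

Run:
```python
from h import *
o=ctrl.observe();print(o['wrist_torque'],o['contact_force'],o['eef_pos'],o['tcp_rot'],abs(o['qvel']).max())
d=cam('scene');im=cv2.cvtColor(d['pixels'],cv2.COLOR_RGB2BGR)
cv2.imwrite('pics/lift2.png',cv2.resize(im[120:360,160:440],None,fx=2.5,fy=2.5,interpolation=2))
```

```text
[-0.01839204 -0.1386339   0.02616423] [ 0.75405372  0.25993676 -5.73235824] [ 0.53019743 -0.08341493  0.21874398] [ 6.40637351e-01  7.67843594e-01 -6.96481517e-06  1.81165370e-05] 0.0013287019108540635
```

View pics/lift2.png

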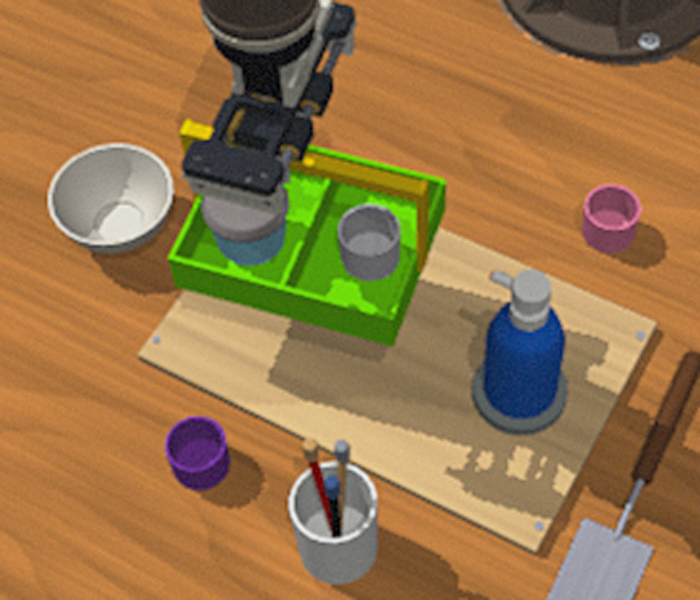

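The caddy is held 10 cm up, level and still. Planter (250,230) and tin (368,240) stand upright, and bowl, pot and spatula are where they were.

```bash
python3 -c "
from h import *
print(ctrl.close_job())"
```

```text
the job is handed in; nothing more can be done
None
```

The job is handed in: the cap was pressed to its hard stop and sprang back, and the caddy is held 10 cm above the board, level and still, with the planter and tin upright and the bowl, brush pot and spatula undisturbed.

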